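# Centre a hand mill's crank in its free play and lock it

## Task

Lock the hand mill's crank so that the mill can be put away. Rock the crank by its knob, gently, first anticlockwise (seen from above) until you feel it meet resistance, then clockwise until it meets resistance again, without forcing it at either end; then set it in the middle of that free play and push the black lock button on its top plate fully down: it only goes in near the middle, so do not force it. Leave the things standing around where they are.

Things in the scene. Friction and masses are not known exactly. Their poses are not given: they have to be found in the camera images.
- mill: the steel hand mill, a drum 84 mm high and 120 mm in diameter (foot 132 mm), fixed to the worktop. Origin: centre of its underside, on the vertical axis about which the crank turns; z up. The middle of the crank's free play is hidden: anywhere up to 0.4 rad either way from the mill's own -x direction.
- mill_crank: the crank: aluminium top plate (114 mm diameter, 10 mm thick, top 97 mm above the worktop) with a steel arm 20 mm wide that carries the knob. Origin on the mill's axis, 87 mm above the worktop; z up; the arm points along its own -x. Turns about the mill's axis, anticlockwise from above positive; 0.1 N m of friction (1.1 N at the knob) holds it where it is left. It starts off the middle of its play.
- mill_grip (a point): on the crank: a point on the axis of the dark wooden upright knob, 133 mm above the worktop, 88 mm from the mill's axis; the place to grip. The knob is round, 25 mm in diameter, from 105 to 157 mm above the worktop, and spins freely on its pin; the arm's end under it is 26 mm in diameter, top 104 mm above the worktop.
- mill_lock (a joint): how far the lock button is pushed down: 0 up (as it starts), 0.010 m fully down, at a stop. It is stiff (about 2 N), does not spring back and stays where it is left.
- mill_lock_top (a point): centre of the top of the round black lock button (20 mm diameter) on the crank's top plate, 38 mm from the mill's axis on the side opposite to the knob; 117 mm above the worktop when up, 107 mm when fully down, to be pushed straight down. It turns with the crank.
- mill_tooth_ccw: a tooth hidden in the drum, fixed to the crank (same origin and axes), that meets an inner spring at the anticlockwise end of the free play, 40 mm from the axis. The play is 0.2 to 0.5 rad to either side of its middle. Past an end the spring resists with 12 N m per rad, alike at both ends: 8 N at the knob overruns it by about 0.05 rad.
- mill_tooth_cw: the same for the clockwise end of the free play. The middle of the play lies half way between the two crank angles at which the same resistance is felt.
- tin: bystander: food tin, 75 mm diameter, 58 mm high. Origin: centre of the underside.
- jar: bystander: glass jar with dark lid, 61 mm diameter, 86 mm high. Origin: centre of the underside.
- mug: bystander: white mug, 78x116x97 mm with its handle. Origin: centre of the underside.
- mill_pin: the lock's 6 mm square pin, fixed under the button, hidden in the drum. Origin on the button's axis, level with the plate's top when up. It enters a hidden slot only if the crank is within about 0.055 rad of the middle of its free play (5 mm at the knob); otherwise it stops after 3 mm on a solid plate.

How it is judged:
By the outcome, as a careful person would: the job done as asked, in the order asked, and still so for the second after the job is handed in, with the robot touching nothing.
It also fails if it takes over 58 s, if anything falls off the work surface, if the arm or the gripper's body presses on something with over 40 N, if the wrist force passes 120 N, or if a joint passes its speed limit or range.

## Robot

A 6-joint arm with a two-finger parallel gripper is mounted at the origin on a cart in front of the work surface, level with it; the furniture and walls round the work are solid. World frame = base frame: x ahead of the robot, y to its left, z up, the work surface at z = 0. Lengths are in mm, angles in rad, forces in N, time in s.
With the tool pointing down it reaches from about 275 to 1000 mm from the base axis. Payload 8.4 kg.
Tool frame: the origin (TCP) lies on the mounting face of the last link; the fingertips stand 173 mm ahead of it and the grasp point (between the pads) lies 155 mm ahead of it; z points along the fingers, y is the direction in which the jaws open and shut (so a half turn about z gives the same grasp; the last joint's range is limited). The gripper opens to 85 mm and grips with 20 to 120 N. Pads are 22 mm wide; open, the fingers measure 114 mm over their backs; the gripper's body (76 mm by 85 mm) begins 54 mm behind the grasp point. The pads swing forward as they close: fully open they stand 13 mm farther back than shut.
Start: joints at [-1.182, 0.353, 1.633, -0, 1.155, -0.002], TCP at [238.079, -577.882, 404.681] pointing down, gripper open.
Joint ranges: [-2.63, 2.63], [-0.92, 2.1], [0.06, 2.66], [-1.3, 4.44], [0, 2.69], [-3.02, 3.02]. Speed limits (rad/s): [2.22, 2.22, 2.79, 3.14, 3.14, 3.14].

## Interface

Orientations are given as [roll, pitch, yaw] about the fixed x, y, z axes, in that order (R = Rz(yaw) Ry(pitch) Rx(roll)).
In Python, from rig import readout, imaging, ticket gives the robot as it stands.
- The arm moves only by the tool step_arm, never from a script. Its argument "deltas" is a list of rows, each an object with "translation": the shift along the tool's x, y, z in cm, a list of three; "rot": the turn, a rotation vector about the tool's x, y, z in rad, a list of three. In form: [{"translation": [x, y, z], "rot": [rx, ry, rz]}, ...]. A call has 1 to 8 rows; each row is the pose to reach, as a shift and turn from the pose commanded when the call began, along the tool's axes at that moment; what a row does not reach only later rows make up. A row lasts 1/8 s, in which the tool goes at most 62.5 mm and 10.7 degrees, less where a joint would pass 70% of its speed; a pose out of reach is approached as far as the arm can. A call with a gripper value outside its range is refused whole. "grip" is the closure in counts, from 0 (fully open) to 255 (shut), set as the call begins (left out, the last holds). The fingers move at their own pace and stop on an object; "squeeze" is the grip in N (left out, the last holds). Time passes only in rows, so rows that repeat a pose let the fingers close. It gives the time, the measured TCP pose, the force and the opening at its end, in the units of the state.
- readout.sense(): the state, without advancing time (a new reading comes with each control period).
- imaging.grab_frame(name): name is "scene" or "top" or "wrist"; returns a dict with "image" (420x560x3 uint8, red, green, blue), "camera_matrix" (3x3 intrinsics, pixels), "k1" (the pictures are not rectified: a ray, as slopes to the right and down, at radius r is drawn at 1 + k1 r^2 times it, then the intrinsics apply), "world_to_cam" (4x4, takes a point from world to camera coordinates). Camera axes: x right, y up, looking along -z (the intrinsics and any distortion apply to the point x, -y, -z); pixel columns grow to the right and rows downward; lengths in mm; the calibration is good to about 2 mm. A picture is of the moment at which its call begins. There is no depth.
- ticket.sign_off(): hands the job in, once; it reports no verdict.
The state is a dict: "clock": time; "qpos": joint angles; "qvel": joint speeds; "joint_efforts": joint torques, N m; "eef_pos": TCP position; "tcp_rot": TCP orientation; "contact_force": force on the tool from outside, world axes, zero at the start; "wrist_torque": the same for the moment, N m; "opening": opening from 0.0 (shut) to 1.0 (fully open).
Only numpy, scipy, OpenCV 4.12 (cv2) and the standard library are available. Lean on these libraries where they do the work, as an engineer would, in place of code of your own. Each camera call takes 0.05 s, during which the arm holds its last target.

## Working session

There is one attempt and no reset: what is moved stays moved. The work goes in short steps, Python scripts to look and compute and a tool call to move; the robot and the scene stay as the last step left them, time stands still between calls to the robot, and variables do not carry over. Pictures are saved under pics/ and viewed, and the job is handed in when it is done.

Besides the shell and the picture viewer there is one more tool, called after ">>>" in YAML: its name, and indented under it one key for each argument. step_arm: Moves the arm, as the interface text tells. Its arguments: {"type":"object","properties":{"deltas":{"type":"array","items":{"type":"object","properties":{"translation":{"type":"array","items":{"type":"number"}},"rot":{"type":"array","items":{"type":"number"}}}}},"grip":{"type":"number"},"squeeze":{"type":"number"}},"required":["deltas"]}

```bash
mkdir -p pics; ls; cat > h.py <<'E'
import numpy as np, cv2
from rig import readout, imaging, ticket
def grab(n,f):
    d=imaging.grab_frame(n); np.savez(f'pics/{f}.npz',K=d["camera_matrix"],k1=d["k1"],T=d["world_to_cam"],im=d["image"])
    cv2.imwrite(f'pics/{f}.png',d["image"][:,:,::-1]); return d
def load(f):
    z=np.load(f'pics/{f}.npz'); return dict(camera_matrix=z['K'],k1=float(z['k1']),world_to_cam=z['T'],image=z['im'])
def ray(d,u,v):
    K=np.array(d["camera_matrix"]);T=np.array(d["world_to_cam"])
    p=cv2.undistortPoints(np.array([[[u,v]]],float),K,np.array([d["k1"],0,0,0,0.]))[0,0]
    R=T[:3,:3];c=-R.T@T[:3,3]; return c,R.T@np.array([p[0],-p[1],-1])
def atz(d,u,v,z):
    c,r=ray(d,u,v); return c+r*(z-c[2])/r[2]
def proj(d,P):
    K=np.array(d["camera_matrix"]);T=np.array(d["world_to_cam"])
    q=T[:3,:3]@np.array(P,float)+T[:3,3]; s=np.array([q[0],-q[1]])/-q[2]
    s=s*(1+d["k1"]*(s@s)); return K[:2,:2]@s+K[:2,2]
def crop(f,x0,y0,x1,y1,s,out):
    im=cv2.imread(f'pics/{f}.png')[y0:y1,x0:x1]; cv2.imwrite(f'pics/{out}.png',cv2.resize(im,None,fx=s,fy=s,interpolation=cv2.INTER_CUBIC))
E
python3 - <<'E'
from h import *
for n in("scene","top","wrist"): 
    d=grab(n,n+"0")
    print(n,d["k1"],d["camera_matrix"],d["world_to_cam"])
print(readout.sense())
E
```

```text
pics
scene -0.056245289872173865 [[520.31410633   0.         278.02805661]
 [  0.         520.31410633 204.13251219]
 [  0.           0.           1.        ]] [[-7.25588442e-01 -6.87824298e-01 -2.04731058e-02  3.76899004e+02]
 [ 4.23914310e-01 -4.70228956e-01  7.74068076e-01 -3.05817090e+02]
 [-5.42049878e-01  5.52976007e-01  6.32771259e-01 -1.20521452e+03]
 [ 0.00000000e+00  0.00000000e+00  0.00000000e+00  1.00000000e+00]]
top -0.07134528063679672 [[529.07887734   0.         276.76272693]
 [  0.         529.07887734 209.96756676]
 [  0.           0.           1.        ]] [[-2.15805421e-02 -9.99765264e-01 -1.92302400e-03 -1.39328678e+01]
 [ 9.98235267e-01 -2.16538735e-02  5.52943157e-02 -5.00022731e+02]
 [-5.53229771e-02 -7.26349063e-04  9.98468247e-01 -1.39322838e+03]
 [ 0.00000000e+00  0.00000000e+00  0.00000000e+00  1.00000000e+00]]
wrist -0.07621592063915926 [[327.71640684   0.         284.86089454]
 [  0.         327.71640684 205.69774463]
 [  0.           0.           1.        ]] [[ 3.79917817e-01 -9.25019081e-01 -1.46681231e-03 -6.25435607e+02]
 [ 8.76852604e-01  3.60639313e-01 -3.17913190e-01  4.03092427e+01]
 [ 2.94604758e-01  1.19494707e-01  9.48118691e-01 -3.80111356e+02]
 [ 0.00000000e+00  0.00000000e+00  0.00000000e+00  1.00000000e+00]]
{'clock': 0.15, 'qpos': array([-1.18239690e+00,  3.53545208e-01,  1.63396806e+00, -3.80254126e-06,
        1.15519460e+00, -2.43186366e-03]), 'qvel': array([ 0.00088023, -0.00015704, -0.00387005, -0.00068759,  0.00129616,
        0.00034992]), 'joint_efforts': array([ 8.37548305e-04, -6.05638003e+01, -3.42335737e+01,  4.63121842e-05,
        6.04029105e-03,  5.43307488e-05]), 'eef_pos': array([ 238.01283635, -577.71590471,  404.09692268]), 'tcp_rot': array([-3.14047744e+00,  7.65088709e-07,  3.90832827e-01]), 'contact_force': array([-0.37565197,  0.67989298,  0.19890661]), 'wrist_torque': array([ 0.0256204 ,  0.02459029, -0.0049249 ]), 'opening': 1.002745057277318}
```

View pics/top0.png

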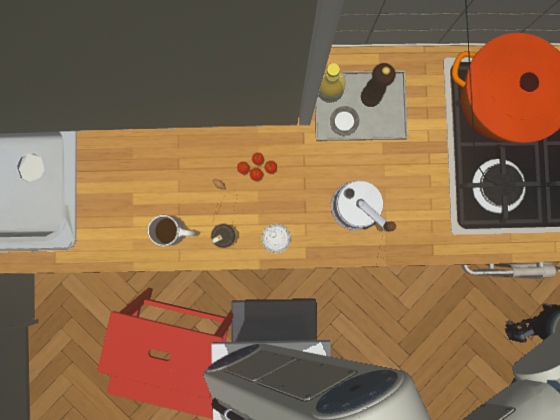

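View pics/scene0.png

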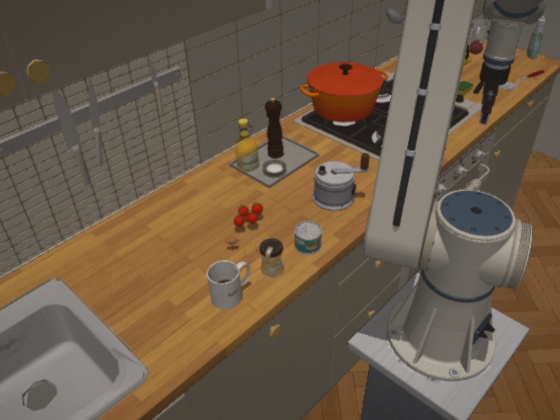

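```bash
python3 - <<'E'
from h import *
crop("top0",310,165,420,245,7,"t0c"); crop("scene0",290,140,400,220,7,"s0c")
d=load("top0")
for p in[(390,227),(349,194),(358,204)]: print(atz(d,*p,{390:157,349:117,358:97}[p[0]]))
E
```

```text
[ 445.01800564 -294.68020755  157.        ]
[ 529.52417764 -204.13547883  117.        ]
[ 505.55906712 -228.74976536   97.        ]
```

View pics/t0c.png

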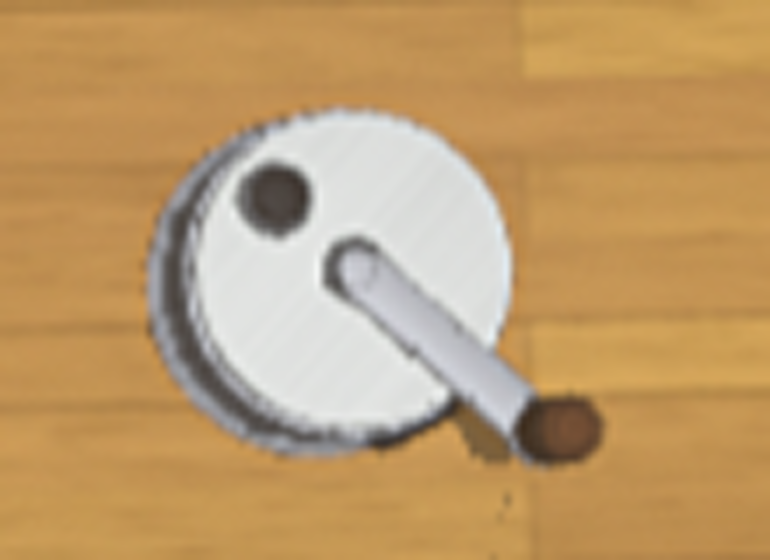

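View pics/s0c.png

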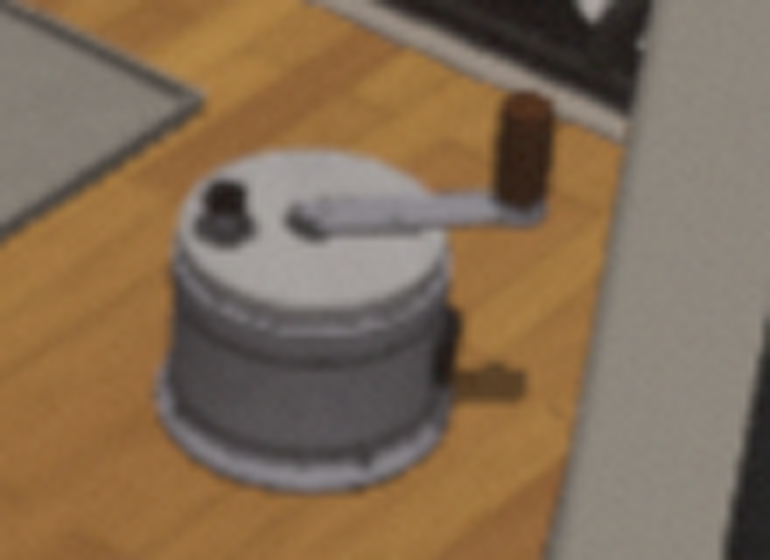

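The top crop shows the plate centred near (360.5,203.7), the knob top near (391,226) and the button near (349,193.5). In the scene crop the knob top is at about (365.3,154.3) and the button top at about (322.4,167).

```bash
python3 - <<'E'
from h import *
from scipy.optimize import least_squares
t=load("top0"); s=load("scene0")
obs=[(t,360.5,203.7,0,97),(t,310+567/7,165+428/7,-88,157),(t,310+274/7,165+200/7,38,117),(s,290+527/7,140+103/7,-88,157),(s,290+226/7,140+186/7,38,117),(s,290+313/7,140+232/7,0,97)]
def pt(p,r,z): return [p[0]+r*np.cos(p[2]),p[1]+r*np.sin(p[2]),z]
f=lambda p:np.concatenate([proj(d,pt(p,r,z))-[u,v] for d,u,v,r,z in obs])
for o in obs[:3]: print(atz(o[0],o[1],o[2],o[4]))
for o in obs[3:]: print(atz(o[0],o[1],o[2],o[4]))
r=least_squares(f,[505,-229,.8]);print(r.x,r.fun.reshape(-1,2).round(2)); print(pt(r.x,-88,133),pt(r.x,38,117))
E
```

```text
[ 506.17768071 -235.05939904   97.        ]
[ 447.01225904 -297.15262907  157.        ]
[ 530.5788783  -204.52087864  117.        ]
[ 445.63723575 -296.02848869  157.        ]
[ 535.77334159 -211.082688    117.        ]
[ 504.32638023 -231.94791512   97.        ]
[ 506.08309948 -233.52413088    0.82105831] [[-0.61  0.05]
 [ 0.33  0.37]
 [ 0.46 -0.57]
 [ 0.25 -0.33]
 [-0.17  1.28]
 [-0.13 -0.46]]
[np.float64(446.1157594889225), np.float64(-297.92846407617054), 133] [np.float64(531.9780871977724), np.float64(-205.71316881330185), 117]
```

```bash
cat > mv.py <<'E'
from h import *
import json,os
from scipy.spatial.transform import Rotation as Ro
def load_cmd():
    if os.path.exists('cmd.json'):
        c=json.load(open('cmd.json')); return np.array(c['p']),Ro.from_quat(c['q'])
    return np.array([238.079,-577.882,404.681]),Ro.from_euler('xyz',[np.pi,0,readout.sense()["tcp_rot"][2]])
def save_cmd(p,R): json.dump(dict(p=list(p),q=list(R.as_quat())),open('cmd.json','w'))
def down(yaw): return Ro.from_euler('xyz',[np.pi,0,yaw])
def rows(targets,save=True,dec=2):
    """targets: list of (p,yaw)."""
    p0,R0=load_cmd(); out=[]
    for p,y in targets:
        t=(R0.inv().apply(np.array(p)-p0)/10).round(dec); r=(R0.inv()*down(y)).as_rotvec().round(3)
        out.append({"translation":[float(a)+0. for a in t],"rot":[float(a)+0. for a in r]})
    print(json.dumps(out))
    if save: save_cmd(p0+R0.apply(np.array(out[-1]["translation"])*10),R0*Ro.from_rotvec(out[-1]["rot"]))
def line(p,y,n):
    p0,R0=load_cmd(); y0=yaw(R0)
    return [(p0+(np.array(p)-p0)*k/n, y0+(y-y0)*k/n) for k in range(1,n+1)]
def yaw(R): 
    x=R.as_matrix()[:,0]; return np.arctan2(x[1],x[0])
def st():
    s=readout.sense(); print(round(s["clock"],2),s["eef_pos"].round(2),s["tcp_rot"].round(4),s["contact_force"].round(2),round(s["opening"],3)); return s
E
python3 - <<'E'
from mv import *
rows(line([446.1,-297.9,385],0.82,7)); st()
E
```

```text
[{"translation": [4.27, -2.57, 0.28], "rot": [0.0, 0.0, -0.061]}, {"translation": [8.54, -5.13, 0.56], "rot": [0.0, 0.0, -0.123]}, {"translation": [12.81, -7.7, 0.84], "rot": [0.0, 0.0, -0.184]}, {"translation": [17.09, -10.26, 1.12], "rot": [0.0, 0.0, -0.245]}, {"translation": [21.36, -12.83, 1.41], "rot": [0.0, 0.0, -0.307]}, {"translation": [25.63, -15.4, 1.69], "rot": [0.0, 0.0, -0.368]}, {"translation": [29.9, -17.96, 1.97], "rot": [0.0, 0.0, -0.429]}]
0.15 [ 238.01 -577.72  404.1 ] [-3.1405  0.      0.3908] [-0.38  0.68  0.2 ] 1.003
```

>>> step_arm:
  deltas:
    - {"translation":[4.27,-2.57,0.28],"rot":[0.0,0.0,-0.061]}
    - {"translation":[8.54,-5.13,0.56],"rot":[0.0,0.0,-0.123]}
    - {"translation":[12.81,-7.7,0.84],"rot":[0.0,0.0,-0.184]}
    - {"translation":[17.09,-10.26,1.12],"rot":[0.0,0.0,-0.245]}
    - {"translation":[21.36,-12.83,1.41],"rot":[0.0,0.0,-0.307]}
    - {"translation":[25.63,-15.4,1.69],"rot":[0.0,0.0,-0.368]}
    - {"translation":[29.9,-17.96,1.97],"rot":[0.0,0.0,-0.429]}
    - {"translation":[29.9,-17.96,1.97],"rot":[0.0,0.0,-0.429]}
  grip: 0
  squeeze: 20

```text
clock: 1.15
eef_pos: [447.5, -295.6, 384.6]
tcp_rot: [-3.141, -0.0, 0.824]
contact_force: [-0.7, -0.6, -0.2]
opening: 1.001
```

```bash
python3 - <<'E'
from mv import *
d=grab("wrist","w1"); st()
for P in([446.1,-297.9,157],[532,-205.7,117],[506.1,-233.5,97]): print(proj(d,P))
t=grab("top","t1")
E
```

```text
1.2 [ 446.72 -296.79  384.73] [-3.141e+00  2.000e-04  8.225e-01] [-0.27 -0.23  1.19] 1.0
[284.29741697 232.71890145]
[284.77022045  31.1483075 ]
[284.68416524  91.43340592]
```

View pics/w1.png

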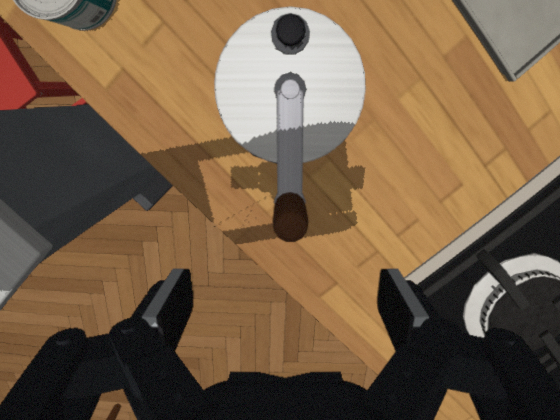

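```bash
python3 - <<'E'
from h import *
crop("w1",205,0,375,250,3,"w1c")
E
```

```text
(no output)
```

View pics/w1c.png

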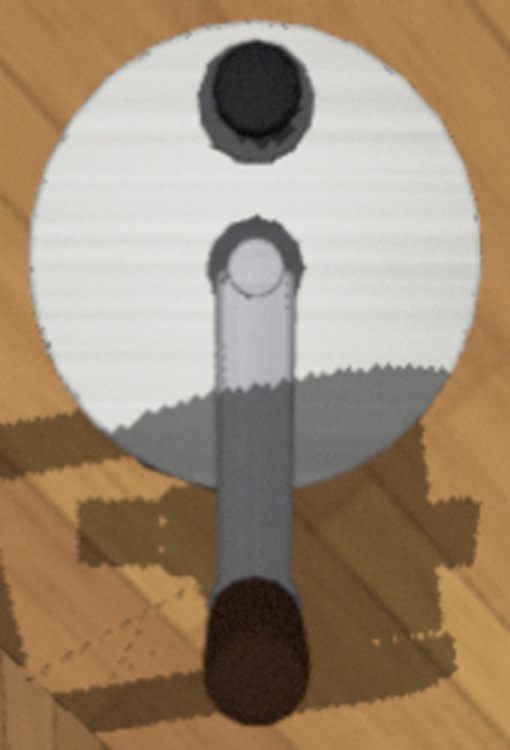

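```bash
python3 - <<'E'
from h import *
from scipy.optimize import least_squares
t=load("top0"); s=load("scene0"); w=load("w1")
A=[(t,360.5,203.7,0,97),(t,310+567/7,165+428/7,-88,157),(t,310+274/7,165+200/7,38,117),(s,290+527/7,140+103/7,-88,157),(s,290+226/7,140+186/7,38,117),(s,290+313/7,140+232/7,0,97)]
B=[(w,290.2,85,0,97),(w,290.7,30,38,117),(w,290.7,224,-88,157)]
def pt(p,r,z): return [p[0]+r*np.cos(p[2]),p[1]+r*np.sin(p[2]),z]
for obs in(A[:3],A[3:],B,A+B):
    f=lambda p:np.concatenate([proj(d,pt(p,r,z))-[u,v] for d,u,v,r,z in obs])
    r=least_squares(f,[505,-229,.8]);print(r.x,r.fun.round(1)); print(np.round(pt(r.x,-88,133),1))
E
```

```text
[ 505.8212349  -233.21538042    0.83200622] [-0.7  0.2  0.5  0.2  0.2 -0.3]
[ 446.6 -298.3  133. ]
[ 507.19593006 -234.73157674    0.77436732] [ 0.4  0.1 -0.3  0.6 -0.2 -0.8]
[ 444.3 -296.3  133. ]
[ 511.41017492 -233.65632658    0.82247782] [-0.1  1.5  0.1 -4.6  0.   3.7]
[ 451.5 -298.1  133. ]
[ 510.8660195  -233.71499008    0.82235642] [-0.6 -1.9  0.4 -1.7  0.5 -2.5 -1.1 -1.  -1.4  0.6 -1.3 -1.1 -0.6  2.1
 -0.5 -3.9 -0.5  4.3]
[ 451.  -298.2  133. ]
```

```bash
python3 - <<'E'
from mv import *
rows(line([447.3,-297.5,290],0.82,4))
E
```

```text
[{"translation": [0.03, 0.01, 2.37], "rot": [0.0, 0.0, 0.0]}, {"translation": [0.06, 0.03, 4.75], "rot": [0.0, 0.0, 0.0]}, {"translation": [0.08, 0.04, 7.12], "rot": [0.0, 0.0, 0.0]}, {"translation": [0.11, 0.06, 9.5], "rot": [0.0, 0.0, 0.0]}]
```

>>> step_arm:
  deltas:
    - {"translation":[0.03,0.01,2.37],"rot":[0,0,0]}
    - {"translation":[0.06,0.03,4.75],"rot":[0,0,0]}
    - {"translation":[0.08,0.04,7.12],"rot":[0,0,0]}
    - {"translation":[0.11,0.06,9.5],"rot":[0,0,0]}
    - {"translation":[0.11,0.06,9.5],"rot":[0,0,0]}
    - {"translation":[0.11,0.06,9.5],"rot":[0,0,0]}

```text
clock: 2.0
eef_pos: [447.2, -298.4, 290.7]
tcp_rot: [3.141, -0.0, 0.819]
contact_force: [0.8, -0.8, -0.9]
opening: 1.0
```

>>> step_arm:
  deltas:
    - {"translation":[0,0,0],"rot":[0,0,0]}
    - {"translation":[0,0,0],"rot":[0,0,0]}
    - {"translation":[0,0,0],"rot":[0,0,0]}
    - {"translation":[0,0,0],"rot":[0,0,0]}
  grip: 120
  squeeze: 20

```text
clock: 2.5
eef_pos: [447.4, -297.5, 290.1]
tcp_rot: [3.141, -0.0, 0.82]
contact_force: [0.2, 0.9, 0.3]
opening: 0.53
```

```bash
python3 - <<'E'
from mv import *
d=grab("wrist","w2"); st()
E
```

```text
2.55 [ 447.35 -297.48  290.08] [3.1415 0.     0.8199] [-1.3   0.03 -0.31] 0.527
```

View pics/w2.png

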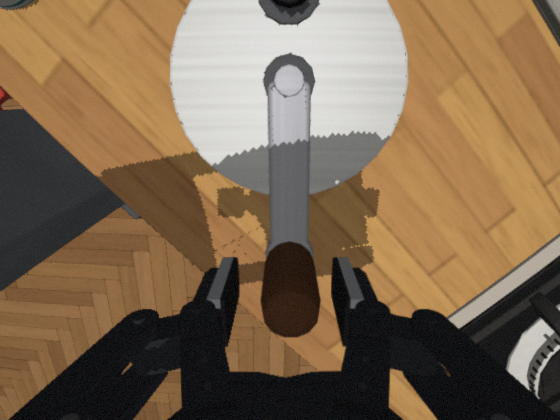

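The wrist view shows the knob at (290,290), centred between the pads at (225,290) and (355,290). Closing on it.

>>> step_arm:
  deltas:
    - {"translation":[0,0,0],"rot":[0,0,0]}
    - {"translation":[0,0,0],"rot":[0,0,0]}
    - {"translation":[0,0,0],"rot":[0,0,0]}
    - {"translation":[0,0,0],"rot":[0,0,0]}
    - {"translation":[0,0,0],"rot":[0,0,0]}
    - {"translation":[0,0,0],"rot":[0,0,0]}
  grip: 255
  squeeze: 20

```text
clock: 3.3
eef_pos: [447.4, -297.6, 290.1]
tcp_rot: [3.141, -0.0, 0.82]
contact_force: [0.1, 0.4, 3.6]
opening: 0.282
```

```bash
python3 - <<'E'
from mv import *
import time
for i in range(4): s=st()
print(s["wrist_torque"])
E
```

```text
3.3 [ 447.37 -297.59  290.06] [ 3.1414 -0.      0.8198] [0.15 0.39 3.55] 0.282
3.3 [ 447.37 -297.59  290.06] [ 3.1414 -0.      0.8198] [0.15 0.39 3.55] 0.282
3.3 [ 447.37 -297.59  290.06] [ 3.1414 -0.      0.8198] [0.15 0.39 3.55] 0.282
3.3 [ 447.37 -297.59  290.06] [ 3.1414 -0.      0.8198] [0.15 0.39 3.55] 0.282
[-0.04237665 -0.02837858 -0.03146957]
```

>>> step_arm:
  deltas:
    - {"translation":[0.003,0.22,0],"rot":[0,0,-0.025]}
    - {"translation":[0.011,0.44,0],"rot":[0,0,-0.05]}
    - {"translation":[0.011,0.44,0],"rot":[0,0,-0.05]}

```text
clock: 3.68
eef_pos: [450.8, -300.7, 290.0]
tcp_rot: [3.141, 0.0, 0.87]
contact_force: [-0.1, -0.9, 4.3]
opening: 0.287
```

```bash
cat > ap.py <<'E'
from mv import *
def apply(*ds):
    p,R=load_cmd()
    for t,r in ds: p=p+R.apply(np.array(t)*10); R=R*Ro.from_rotvec(r)
    save_cmd(p,R)
def rep(C=(507.4,-233.3)):
    s=st(); p,R=load_cmd(); k=s["eef_pos"][:2]-C; th=np.arctan2(-k[1],-k[0]); f=s["contact_force"]
    print("theta",th.round(4),"r",np.hypot(*k).round(2),"yaw",s["tcp_rot"][2].round(4),"Ftan(ccw+)",(f[0]*np.sin(th)-f[1]*np.cos(th)).round(2),"Frad(in+)",(f[0]*np.cos(th)+f[1]*np.sin(th)).round(2),"cmd-meas",(p-s["eef_pos"]).round(2),"Tz",s["wrist_torque"].round(3))
E
python3 - <<'E'
from ap import *
apply(([.011,.44,0],[0,0,-.05])); rep()
E
```

```text
3.67 [ 450.81 -300.68  290.04] [3.1412e+00 1.0000e-04 8.7040e-01] [-0.13 -0.87  4.25] 0.287
theta 0.8722 r 87.99 yaw 0.8704 Ftan(ccw+) 0.46 Frad(in+) -0.75 cmd-meas [-0.21  0.23 -0.06] Tz [-0.08   0.084  0.009]
```

>>> step_arm:
  deltas:
    - {"translation":[0.003,0.22,0],"rot":[0,0,-0.025]}
    - {"translation":[0.011,0.44,0],"rot":[0,0,-0.05]}
    - {"translation":[0.011,0.44,0],"rot":[0,0,-0.05]}

```text
clock: 4.05
eef_pos: [454.2, -303.5, 290.0]
tcp_rot: [3.141, 0.0, 0.92]
contact_force: [-1.1, -1.7, 3.5]
opening: 0.283
```

```bash
python3 - <<'E'
from ap import *
apply(([.011,.44,0],[0,0,-.05])); rep()
E
```

```text
4.05 [ 454.22 -303.47  290.04] [3.1411e+00 2.0000e-04 9.2040e-01] [-1.11 -1.72  3.47] 0.283
theta 0.9223 r 88.05 yaw 0.9204 Ftan(ccw+) 0.16 Frad(in+) -2.04 cmd-meas [-0.19  0.27 -0.05] Tz [-0.27   0.182 -0.009]
```

>>> step_arm:
  deltas:
    - {"translation":[0.003,0.22,0],"rot":[0,0,-0.025]}
    - {"translation":[0.011,0.44,0],"rot":[0,0,-0.05]}
    - {"translation":[0.011,0.44,0],"rot":[0,0,-0.05]}

```text
clock: 4.42
eef_pos: [457.7, -306.0, 290.0]
tcp_rot: [3.141, 0.0, 0.97]
contact_force: [-2.6, -3.8, 5.1]
opening: 0.287
```

```bash
python3 - <<'E'
from ap import *
apply(([.011,.44,0],[0,0,-.05])); rep()
E
```

```text
4.42 [ 457.7  -306.01  290.02] [3.1413e+00 3.0000e-04 9.7030e-01] [-2.6  -3.76  5.08] 0.287
theta 0.9712 r 88.07 yaw 0.9703 Ftan(ccw+) -0.02 Frad(in+) -4.57 cmd-meas [-0.11  0.23 -0.04] Tz [-0.366  0.385 -0.012]
```

>>> step_arm:
  deltas:
    - {"translation":[-0.02,0.22,0],"rot":[0,0,-0.025]}
    - {"translation":[-0.03,0.44,0],"rot":[0,0,-0.05]}
    - {"translation":[-0.03,0.44,0],"rot":[0,0,-0.05]}

```text
clock: 4.8
eef_pos: [460.7, -308.2, 289.9]
tcp_rot: [-3.14, -0.0, 1.02]
contact_force: [-4.1, 0.9, 8.4]
opening: 0.282
```

```bash
python3 - <<'E'
from ap import *
apply(([-.03,.44,0],[0,0,-.05])); rep()
E
```

```text
4.8 [ 460.7  -308.23  289.93] [-3.1399e+00 -2.0000e-04  1.0203e+00] [-4.14  0.89  8.44] 0.282
theta 1.0135 r 88.29 yaw 1.0203 Ftan(ccw+) -3.99 Frad(in+) -1.43 cmd-meas [ 0.35 -0.28  0.05] Tz [0.146 0.735 0.01 ]
```

>>> step_arm:
  deltas:
    - {"translation":[0.0,0.12,0],"rot":[0,0,-0.014]}
    - {"translation":[0.0,0.12,0],"rot":[0,0,-0.014]}
    - {"translation":[0.0,0.12,0],"rot":[0,0,-0.014]}

```text
clock: 5.18
eef_pos: [461.5, -308.7, 289.9]
tcp_rot: [-3.139, -0.0, 1.034]
contact_force: [-6.3, 0.2, 8.4]
opening: 0.282
```

```bash
python3 - <<'E'
from ap import *
apply(([0,.12,0],[0,0,-.014])); rep()
d=grab("top","tccw");rep()
E
```

```text
5.17 [ 461.47 -308.72  289.91] [-3.1393e+00 -2.0000e-04  1.0339e+00] [-6.35  0.22  8.41] 0.282
theta 1.0238 r 88.3 yaw 1.0339 Ftan(ccw+) -5.54 Frad(in+) -3.11 cmd-meas [ 0.61 -0.42  0.07] Tz [0.229 0.882 0.001]
5.22 [ 461.45 -308.69  289.88] [-3.1392e+00 -2.0000e-04  1.0340e+00] [-5.87 -0.06  7.95] 0.284
theta 1.0235 r 88.29 yaw 1.034 Ftan(ccw+) -4.98 Frad(in+) -3.11 cmd-meas [ 0.62 -0.45  0.1 ] Tz [0.163 0.865 0.028]
```

```bash
cat >> ap.py <<'E'
def arc(ths,r=88.1,C=(507.4,-233.3),z=290.,hold=1):
    T=[([C[0]-r*np.cos(t),C[1]-r*np.sin(t),z],t) for t in ths]; rows(T+[T[-1]]*hold,dec=2)
E
python3 - <<'E'
from ap import *
arc(np.linspace(1.03,.68,8)[1:])
E
```

```text
[{"translation": [0.04, -0.46, 0.0], "rot": [0.0, 0.0, 0.054]}, {"translation": [0.07, -0.9, 0.0], "rot": [0.0, 0.0, 0.104]}, {"translation": [0.13, -1.33, 0.0], "rot": [0.0, 0.0, 0.154]}, {"translation": [0.21, -1.77, 0.0], "rot": [0.0, 0.0, 0.204]}, {"translation": [0.31, -2.2, 0.0], "rot": [0.0, 0.0, 0.254]}, {"translation": [0.43, -2.62, 0.0], "rot": [0.0, 0.0, 0.304]}, {"translation": [0.57, -3.04, 0.0], "rot": [0.0, 0.0, 0.354]}, {"translation": [0.57, -3.04, 0.0], "rot": [0.0, 0.0, 0.354]}]
```

>>> step_arm:
  deltas:
    - {"translation":[0.04,-0.46,0.0],"rot":[0.0,0.0,0.054]}
    - {"translation":[0.07,-0.9,0.0],"rot":[0.0,0.0,0.104]}
    - {"translation":[0.13,-1.33,0.0],"rot":[0.0,0.0,0.154]}
    - {"translation":[0.21,-1.77,0.0],"rot":[0.0,0.0,0.204]}
    - {"translation":[0.31,-2.2,0.0],"rot":[0.0,0.0,0.254]}
    - {"translation":[0.43,-2.62,0.0],"rot":[0.0,0.0,0.304]}
    - {"translation":[0.57,-3.04,0.0],"rot":[0.0,0.0,0.354]}
    - {"translation":[0.57,-3.04,0.0],"rot":[0.0,0.0,0.354]}

```text
clock: 6.22
eef_pos: [438.9, -288.4, 290.0]
tcp_rot: [-3.141, -0.001, 0.68]
contact_force: [-0.1, 1.6, 4.5]
opening: 0.283
```

```bash
python3 - <<'E'
from ap import *
rep()
arc([.655,.63])
E
```

```text
6.22 [ 438.94 -288.42  289.99] [-3.1414e+00 -6.0000e-04  6.8010e-01] [-0.09  1.57  4.51] 0.283
theta 0.6778 r 87.89 yaw 0.6801 Ftan(ccw+) -1.28 Frad(in+) 0.91 cmd-meas [-0.07 -0.28 -0.01] Tz [ 0.218 -0.036 -0.006]
[{"translation": [0.0, -0.22, 0.0], "rot": [0.0, 0.0, 0.025]}, {"translation": [0.01, -0.44, 0.0], "rot": [0.0, 0.0, 0.05]}, {"translation": [0.01, -0.44, 0.0], "rot": [0.0, 0.0, 0.05]}]
```

>>> step_arm:
  deltas:
    - {"translation":[0.0,-0.22,0.0],"rot":[0.0,0.0,0.025]}
    - {"translation":[0.01,-0.44,0.0],"rot":[0.0,0.0,0.05]}
    - {"translation":[0.01,-0.44,0.0],"rot":[0.0,0.0,0.05]}

```text
clock: 6.6
eef_pos: [436.4, -285.0, 290.0]
tcp_rot: [3.142, -0.001, 0.629]
contact_force: [2.4, 1.8, 2.9]
opening: 0.286
```

```bash
python3 - <<'E'
from ap import *
rep()
arc([.605,.58])
E
```

```text
6.6 [ 436.36 -285.02  290.02] [ 3.1415e+00 -6.0000e-04  6.2940e-01] [2.4  1.8  2.93] 0.286
theta 0.6293 r 87.87 yaw 0.6294 Ftan(ccw+) -0.05 Frad(in+) 3.0 cmd-meas [-0.18 -0.19 -0.04] Tz [ 0.333 -0.529 -0.032]
[{"translation": [0.01, -0.22, 0.0], "rot": [0.0, 0.0, 0.025]}, {"translation": [0.01, -0.44, 0.0], "rot": [0.0, 0.0, 0.05]}, {"translation": [0.01, -0.44, 0.0], "rot": [0.0, 0.0, 0.05]}]
```

>>> step_arm:
  deltas:
    - {"translation":[0.02,-0.22,0.0],"rot":[0.0,0.0,0.025]}
    - {"translation":[0.04,-0.44,0.0],"rot":[0.0,0.0,0.05]}
    - {"translation":[0.04,-0.44,0.0],"rot":[0.0,0.0,0.05]}

```text
clock: 6.98
eef_pos: [433.9, -281.2, 290.0]
tcp_rot: [-3.141, -0.0, 0.579]
contact_force: [3.2, 2.7, 4.0]
opening: 0.287
```

```bash
python3 - <<'E'
from ap import *
p,R=load_cmd(); save_cmd(p+R.apply([.3,0,0]),R)
rep()
E
```

```text
6.97 [ 433.89 -281.22  290.02] [-3.1414e+00 -2.0000e-04  5.7930e-01] [3.21 2.69 4.01] 0.287
theta 0.5777 r 87.75 yaw 0.5793 Ftan(ccw+) -0.5 Frad(in+) 4.15 cmd-meas [ 0.03 -0.21 -0.04] Tz [ 0.337 -0.553  0.011]
```

>>> step_arm:
  deltas:
    - {"translation":[0.04,-0.22,0.0],"rot":[0.0,0.0,0.025]}
    - {"translation":[0.08,-0.44,0.0],"rot":[0.0,0.0,0.05]}
    - {"translation":[0.08,-0.44,0.0],"rot":[0.0,0.0,0.05]}

```text
clock: 7.35
eef_pos: [431.9, -277.3, 290.0]
tcp_rot: [-3.141, 0.001, 0.53]
contact_force: [-0.1, -1.4, 5.6]
opening: 0.286
```

```bash
python3 - <<'E'
from ap import *
apply(([.08,-.44,0],[0,0,.05]))
rep()
E
```

```text
7.35 [ 431.88 -277.26  290.  ] [-3.1414e+00  6.0000e-04  5.2950e-01] [-0.08 -1.35  5.56] 0.286
theta 0.5272 r 87.38 yaw 0.5295 Ftan(ccw+) 1.13 Frad(in+) -0.75 cmd-meas [ 0.3  -0.05 -0.02] Tz [-0.212  0.011  0.035]
```

>>> step_arm:
  deltas:
    - {"translation":[0.01,-0.18,0.0],"rot":[0.0,0.0,0.02]}
    - {"translation":[0.03,-0.35,0.0],"rot":[0.0,0.0,0.04]}
    - {"translation":[0.03,-0.35,0.0],"rot":[0.0,0.0,0.04]}

```text
clock: 7.72
eef_pos: [430.5, -274.5, 290.1]
tcp_rot: [3.141, 0.001, 0.489]
contact_force: [-1.9, -6.3, 4.6]
opening: 0.285
```

```bash
python3 - <<'E'
from ap import *
apply(([.03,-.35,0],[0,0,.04]))
rep()
E
```

```text
7.72 [ 430.5  -274.48  290.07] [3.1407e+00 6.0000e-04 4.8910e-01] [-1.93 -6.29  4.65] 0.285
theta 0.4917 r 87.23 yaw 0.4891 Ftan(ccw+) 4.63 Frad(in+) -4.67 cmd-meas [ 0.17  0.34 -0.09] Tz [-0.912  0.186 -0.064]
```

>>> step_arm:
  deltas:
    - {"translation":[-0.03,-0.1,0.0],"rot":[0.0,0.0,0.011]}
    - {"translation":[-0.03,-0.1,0.0],"rot":[0.0,0.0,0.011]}
    - {"translation":[-0.03,-0.1,0.0],"rot":[0.0,0.0,0.011]}

```text
clock: 8.1
eef_pos: [430.1, -273.9, 290.1]
tcp_rot: [3.14, 0.0, 0.478]
contact_force: [0.2, -6.0, 2.5]
opening: 0.284
```

```bash
python3 - <<'E'
from ap import *
apply(([-.03,-.1,0],[0,0,.011]))
rep()
grab("top","tcw"); rep()
E
```

```text
8.1 [ 430.06 -273.88  290.09] [3.1401e+00 1.0000e-04 4.7830e-01] [ 0.19 -6.02  2.54] 0.284
theta 0.4831 r 87.34 yaw 0.4783 Ftan(ccw+) 5.41 Frad(in+) -2.63 cmd-meas [-0.12  0.48 -0.11] Tz [-0.995 -0.076 -0.009]
8.15 [ 430.05 -273.87  290.06] [3.1401e+00 1.0000e-04 4.7830e-01] [ 0.07 -5.7   1.94] 0.283
theta 0.4831 r 87.35 yaw 0.4783 Ftan(ccw+) 5.08 Frad(in+) -2.59 cmd-meas [-0.11  0.47 -0.08] Tz [-1.022 -0.077 -0.052]
```

```bash
python3 - <<'E'
from ap import *
arc(np.linspace(.478,.7534,7)[1:],r=87.9,hold=2)
E
```

```text
[{"translation": [-0.06, 0.41, 0.0], "rot": [0.0, 0.0, -0.045]}, {"translation": [-0.03, 0.81, 0.0], "rot": [0.0, 0.0, -0.091]}, {"translation": [0.02, 1.21, 0.0], "rot": [0.0, 0.0, -0.137]}, {"translation": [0.08, 1.61, 0.0], "rot": [0.0, 0.0, -0.183]}, {"translation": [0.16, 2.0, 0.0], "rot": [0.0, 0.0, -0.229]}, {"translation": [0.26, 2.39, 0.0], "rot": [0.0, 0.0, -0.275]}, {"translation": [0.26, 2.39, 0.0], "rot": [0.0, 0.0, -0.275]}, {"translation": [0.26, 2.39, 0.0], "rot": [0.0, 0.0, -0.275]}]
```

>>> step_arm:
  deltas:
    - {"translation":[-0.03,0.41,0.0],"rot":[0.0,0.0,-0.045]}
    - {"translation":[-0.01,0.81,0.0],"rot":[0.0,0.0,-0.091]}
    - {"translation":[0.02,1.21,0.0],"rot":[0.0,0.0,-0.137]}
    - {"translation":[0.08,1.61,0.0],"rot":[0.0,0.0,-0.183]}
    - {"translation":[0.16,2.0,0.0],"rot":[0.0,0.0,-0.229]}
    - {"translation":[0.26,2.39,0.0],"rot":[0.0,0.0,-0.275]}
    - {"translation":[0.26,2.39,0.0],"rot":[0.0,0.0,-0.275]}
    - {"translation":[0.26,2.39,0.0],"rot":[0.0,0.0,-0.275]}

```text
clock: 9.15
eef_pos: [443.2, -293.3, 290.0]
tcp_rot: [-3.141, -0.0, 0.753]
contact_force: [0.1, -1.3, 5.5]
opening: 0.28
```

```bash
python3 - <<'E'
from ap import *
rep()
E
```

```text
9.15 [ 443.23 -293.28  290.  ] [-3.1414e+00 -1.0000e-04  7.5310e-01] [ 0.12 -1.32  5.47] 0.28
theta 0.7516 r 87.84 yaw 0.7531 Ftan(ccw+) 1.04 Frad(in+) -0.81 cmd-meas [ 0.02 -0.13 -0.02] Tz [-0.153 -0.097 -0.019]
```

>>> step_arm:
  deltas:
    - {"translation":[0,0,0],"rot":[0,0,0]}
    - {"translation":[0,0,0],"rot":[0,0,0]}
    - {"translation":[0,0,0],"rot":[0,0,0]}
    - {"translation":[0,0,0],"rot":[0,0,0]}
    - {"translation":[0,0,0],"rot":[0,0,0]}
  grip: 90

```text
clock: 9.78
eef_pos: [443.2, -293.4, 289.9]
tcp_rot: [-3.141, 0.0, 0.754]
contact_force: [0.2, -0.5, 0.3]
opening: 0.645
```

>>> step_arm:
  deltas:
    - {"translation":[0,0,-2.0],"rot":[0,0,0]}
    - {"translation":[0,0,-4.0],"rot":[0,0,0]}
    - {"translation":[0,0,-6.0],"rot":[0,0,0]}
    - {"translation":[0,0,-8.0],"rot":[0,0,0]}
    - {"translation":[0,0,-8.0],"rot":[0,0,0]}
    - {"translation":[0,0,-8.0],"rot":[0,0,0]}

```text
clock: 10.52
eef_pos: [443.0, -293.2, 369.3]
tcp_rot: [-3.141, 0.0, 0.754]
contact_force: [-0.3, -1.6, 0.3]
opening: 0.648
```

```bash
python3 - <<'E'
from ap import *
apply(([0,0,-8.],[0,0,0]))
rep()
d=grab("wrist","w3"); grab("top","t3")
C=np.array([507.4,-233.3]);u=np.array([np.cos(.7516),np.sin(.7516)])
for P in(C-88*u).tolist()+[157],(C+38*u).tolist()+[117],C.tolist()+[97]: print(proj(d,P))
crop("t3",310,165,420,245,7,"t3c")
E
```

```text
10.53 [ 443.02 -293.23  369.26] [-3.1408e+00  2.0000e-04  7.5380e-01] [-0.31 -1.63  0.32] 0.648
theta 0.7496 r 87.95 yaw 0.7538 Ftan(ccw+) 0.98 Frad(in+) -1.33 cmd-meas [ 0.23 -0.18  0.72] Tz [ 0.005  0.008 -0.047]
[283.49878951 238.69059074]
[283.78501984  21.62357984]
[283.87722957  87.03971552]
```

View pics/w3.png

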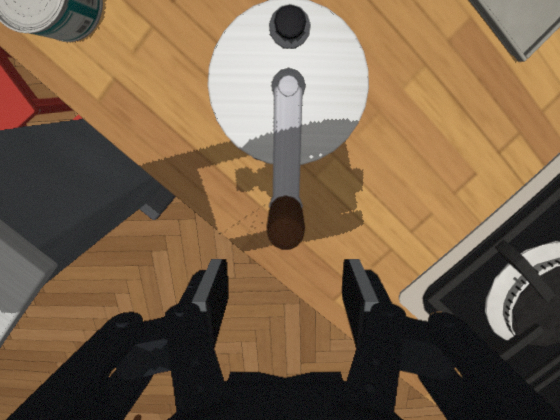

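View pics/t3c.png

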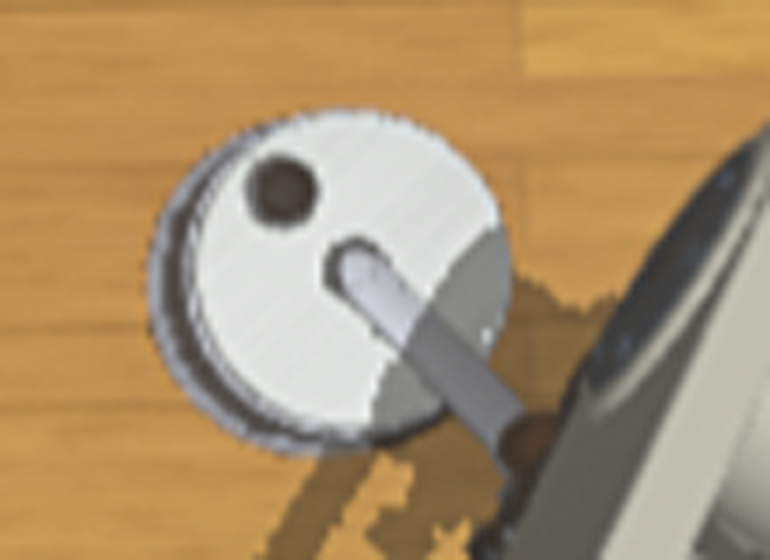

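```bash
python3 - <<'E'
from h import *
for n in("top0","tccw","tcw","t3"):
    d=load(n); g=d["image"].astype(float).sum(2)[182:206,336:362]
    # dark weight on plate near button (exclude pivot)
    w=np.clip(480-g,0,None); ys,xs=np.mgrid[182:206,336:362]
    u0={"top0":(349.1,193.6),"tccw":(345,199),"tcw":(355,190),"t3":(350.3,192.1)}[n]
    for _ in range(15):
        m=((xs-u0[0])**2+(ys-u0[1])**2<36)*w
        u0=((m*xs).sum()/m.sum(),(m*ys).sum()/m.sum())
    P=atz(d,*u0,112); print(n,np.round(u0,2),P.round(1),np.arctan2(P[1]+233.5,P[0]-506.5).round(4),np.hypot(P[1]+233.5,P[0]-506.5).round(1))
for n in("tccw","tcw"): crop(n,310,165,420,245,5,n+"c")
E
```

```text
top0 [349.01 192.87] [ 532.7 -204.9  112. ] 0.8279 38.8
tccw [347.46 194.93] [ 527.7 -200.9  112. ] 0.9937 38.9
tcw [353.18 189.59] [ 540.7 -215.5  112. ] 0.4837 38.6
t3 [349.97 191.87] [ 535.2 -207.4  112. ] 0.7383 38.8
```

View pics/tccwc.png

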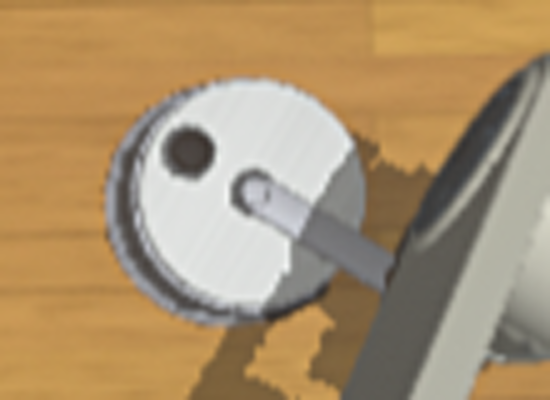

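View pics/tcwc.png

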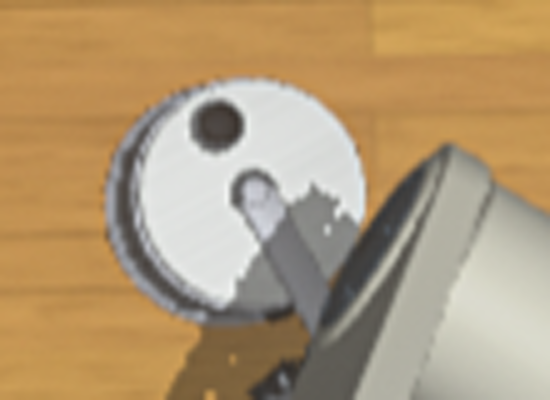

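Independent check from the top view: button angles at the two ends were 0.994 and 0.484 (mean 0.739), and it's now at 0.738. The crank is in the middle, so next is the button.

```bash
python3 - <<'E'
from ap import *
L=line([535.8,-207.3,365],.745,5); rows(L+[L[-1]]*3)
rows(line([535.8,-207.3,297],.745,5))
E
```

```text
[{"translation": [2.53, 0.01, 0.1], "rot": [0.0, 0.0, 0.002]}, {"translation": [5.06, 0.02, 0.2], "rot": [0.0, 0.0, 0.004]}, {"translation": [7.58, 0.03, 0.3], "rot": [0.0, 0.0, 0.005]}, {"translation": [10.11, 0.04, 0.4], "rot": [0.0, 0.0, 0.007]}, {"translation": [12.64, 0.06, 0.5], "rot": [0.0, 0.0, 0.009]}, {"translation": [12.64, 0.06, 0.5], "rot": [0.0, 0.0, 0.009]}, {"translation": [12.64, 0.06, 0.5], "rot": [0.0, 0.0, 0.009]}, {"translation": [12.64, 0.06, 0.5], "rot": [0.0, 0.0, 0.009]}]
[{"translation": [0.0, 0.0, 1.36], "rot": [0.0, 0.0, 0.0]}, {"translation": [0.0, 0.0, 2.72], "rot": [0.0, 0.0, 0.0]}, {"translation": [0.0, 0.0, 4.08], "rot": [0.0, 0.0, 0.0]}, {"translation": [0.0, 0.0, 5.44], "rot": [0.0, 0.0, 0.0]}, {"translation": [0.0, 0.0, 6.8], "rot": [0.0, 0.0, 0.0]}]
```

>>> step_arm:
  deltas:
    - {"translation":[2.53,0.01,0.1],"rot":[0.0,0.0,0.002]}
    - {"translation":[5.06,0.02,0.2],"rot":[0.0,0.0,0.004]}
    - {"translation":[7.58,0.03,0.3],"rot":[0.0,0.0,0.005]}
    - {"translation":[10.11,0.04,0.4],"rot":[0.0,0.0,0.007]}
    - {"translation":[12.64,0.06,0.5],"rot":[0.0,0.0,0.009]}
    - {"translation":[12.64,0.06,0.5],"rot":[0.0,0.0,0.009]}
    - {"translation":[12.64,0.06,0.5],"rot":[0.0,0.0,0.009]}
    - {"translation":[12.64,0.06,0.5],"rot":[0.0,0.0,0.009]}
  grip: 255

```text
clock: 11.62
eef_pos: [535.2, -207.8, 364.8]
tcp_rot: [-3.141, 0.0, 0.744]
contact_force: [-0.3, -0.8, 0.4]
opening: 0.0
```

>>> step_arm:
  deltas:
    - {"translation":[0.0,0.0,1.36],"rot":[0.0,0.0,0.0]}
    - {"translation":[0.0,0.0,2.72],"rot":[0.0,0.0,0.0]}
    - {"translation":[0.0,0.0,4.08],"rot":[0.0,0.0,0.0]}
    - {"translation":[0.0,0.0,5.44],"rot":[0.0,0.0,0.0]}
    - {"translation":[0.0,0.0,6.8],"rot":[0.0,0.0,0.0]}
    - {"translation":[0.0,0.0,6.8],"rot":[0.0,0.0,0.0]}
    - {"translation":[0.0,0.0,6.8],"rot":[0.0,0.0,0.0]}

```text
clock: 12.5
eef_pos: [536.0, -207.4, 297.2]
tcp_rot: [3.141, -0.0, 0.745]
contact_force: [-0.4, 0.2, 0.1]
opening: 0.001
```

```bash
python3 - <<'E'
from ap import *
rep(); grab("wrist","w4"); grab("scene","s4"); crop("s4",290,120,400,220,6,"s4c")
E
```

```text
12.5 [ 536.01 -207.37  297.16] [ 3.1414e+00 -2.0000e-04  7.4480e-01] [-0.4   0.22  0.15] 0.001
theta -2.4052 r 38.61 yaw 0.7448 Ftan(ccw+) 0.43 Frad(in+) 0.15 cmd-meas [-0.19  0.03 -0.18] Tz [ 0.019  0.051 -0.019]
```

View pics/w4.png

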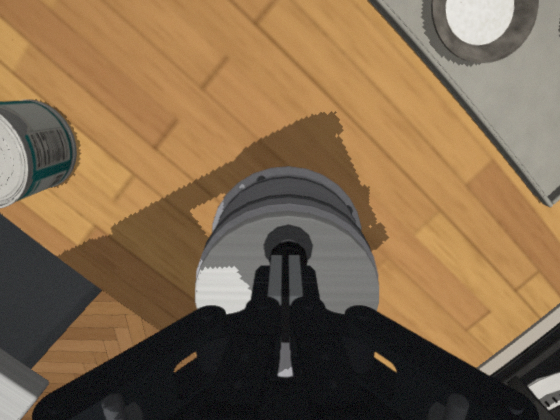

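View pics/s4c.png

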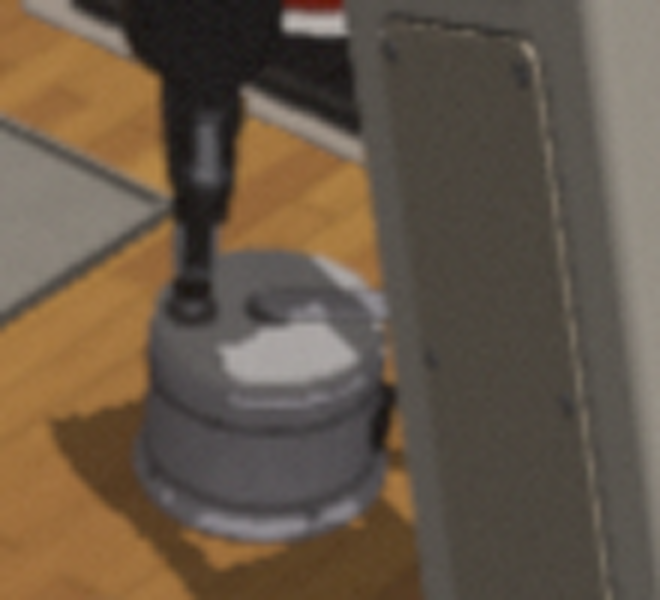

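The fingertips stand over the button in both views: about (290,258) against the button collar at (289,245) in the wrist view. Pushing down now.

>>> step_arm:
  deltas:
    - {"translation":[0,0,0.3],"rot":[0,0,0]}
    - {"translation":[0,0,0.6],"rot":[0,0,0]}
    - {"translation":[0,0,0.8],"rot":[0,0,0]}
    - {"translation":[0,0,1.0],"rot":[0,0,0]}
    - {"translation":[0,0,1.0],"rot":[0,0,0]}

```text
clock: 13.22
eef_pos: [535.8, -207.3, 286.8]
tcp_rot: [-3.141, 0.0, 0.745]
contact_force: [0.4, -0.5, 0.1]
opening: 0.004
```

```bash
python3 - <<'E'
from ap import *
apply(([0,0,1.0],[0,0,0])); rep()
E
```

```text
13.22 [ 535.78 -207.32  286.79] [-3.1414e+00  1.0000e-04  7.4480e-01] [ 0.35 -0.55  0.12] 0.004
theta -2.4004 r 38.48 yaw 0.7448 Ftan(ccw+) -0.64 Frad(in+) 0.11 cmd-meas [ 0.04 -0.02  0.19] Tz [-0.011 -0.013  0.016]
```

>>> step_arm:
  deltas:
    - {"translation":[0,0,0.2],"rot":[0,0,0]}
    - {"translation":[0,0,0.3],"rot":[0,0,0]}

```text
clock: 13.48
eef_pos: [535.8, -207.3, 283.9]
tcp_rot: [3.142, -0.0, 0.745]
contact_force: [-0.8, 0.3, 1.1]
opening: -0.002
```

```bash
python3 - <<'E'
from ap import *
apply(([0,0,.3],[0,0,0])); rep()
grab("wrist","w5"); grab("scene","s5"); crop("s5",290,120,400,220,6,"s5c")
E
```

```text
13.47 [ 535.84 -207.34  283.93] [ 3.1416 -0.      0.7448] [-0.8   0.3   1.07] -0.002
theta -2.4018 r 38.51 yaw 0.7448 Ftan(ccw+) 0.76 Frad(in+) 0.39 cmd-meas [-0.02  0.01  0.05] Tz [-0.003  0.073  0.02 ]
```

View pics/s5c.png

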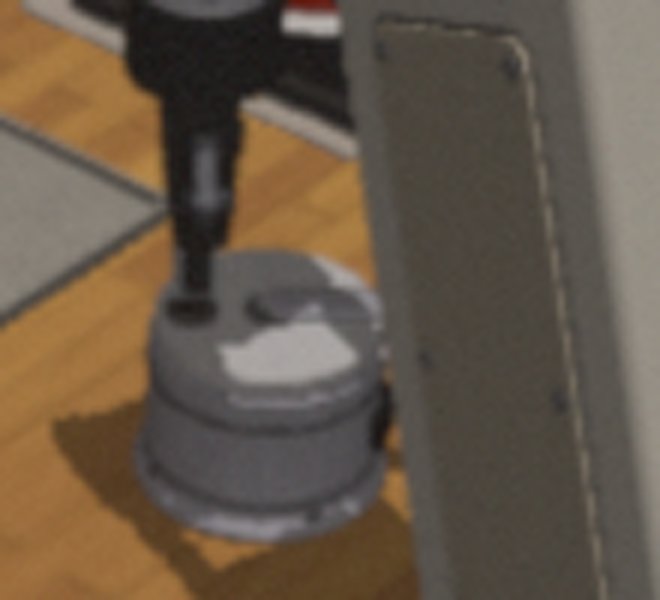

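>>> step_arm:
  deltas:
    - {"translation":[0,0,0.15],"rot":[0,0,0]}
    - {"translation":[0,0,0.3],"rot":[0,0,0]}

```text
clock: 13.82
eef_pos: [535.8, -207.3, 280.9]
tcp_rot: [3.142, -0.0, 0.745]
contact_force: [-0.3, 0.1, 1.3]
opening: 0.0
```

```bash
python3 - <<'E'
from ap import *
apply(([0,0,.3],[0,0,0])); rep()
E
```

```text
13.82 [ 535.82 -207.33  280.93] [ 3.1416 -0.      0.7448] [-0.34  0.08  1.27] 0.0
theta -2.4012 r 38.5 yaw 0.7448 Ftan(ccw+) 0.29 Frad(in+) 0.2 cmd-meas [-0.   -0.01  0.05] Tz [0.031 0.077 0.025]
```

Tip is at 107.9 mm; 1 mm steps to the stop.

>>> step_arm:
  deltas:
    - {"translation":[0,0,0.1],"rot":[0,0,0]}
    - {"translation":[0,0,0.1],"rot":[0,0,0]}

```text
clock: 14.08
eef_pos: [535.9, -207.4, 280.4]
tcp_rot: [3.141, -0.0, 0.745]
contact_force: [-1.5, 1.2, 6.8]
opening: 0.001
```

```bash
python3 - <<'E'
from ap import *
apply(([0,0,.1],[0,0,0])); rep()
E
```

```text
14.07 [ 535.87 -207.36  280.36] [ 3.1415 -0.      0.7448] [-1.48  1.2   6.83] 0.001
theta -2.4025 r 38.51 yaw 0.7448 Ftan(ccw+) 1.88 Frad(in+) 0.29 cmd-meas [-0.05  0.02 -0.38] Tz [ 0.116  0.282 -0.034]
```

>>> step_arm:
  deltas:
    - {"translation":[0,0,0.05],"rot":[0,0,0]}
    - {"translation":[0,0,0.05],"rot":[0,0,0]}
    - {"translation":[0,0,0.05],"rot":[0,0,0]}

```text
clock: 14.45
eef_pos: [535.9, -207.4, 280.3]
tcp_rot: [3.141, -0.0, 0.745]
contact_force: [-2.2, 0.9, 10.4]
opening: 0.001
```

```bash
python3 - <<'E'
from ap import *
apply(([0,0,.05],[0,0,0])); rep()
E
```

```text
14.45 [ 535.91 -207.4   280.3 ] [ 3.1411e+00 -2.0000e-04  7.4480e-01] [-2.2   0.87 10.41] 0.001
theta -2.404 r 38.52 yaw 0.7448 Ftan(ccw+) 2.12 Frad(in+) 1.04 cmd-meas [-0.09  0.06 -0.82] Tz [ 0.132  0.494 -0.04 ]
```

The tip has stopped at 107.3 mm: 0.5 mm more command moved it only 0.06 mm and raised the force to 10 N, so the button is on its stop. Lifting off.

>>> step_arm:
  deltas:
    - {"translation":[0,0,-1.0],"rot":[0,0,0]}
    - {"translation":[0,0,-4.0],"rot":[0,0,0]}
    - {"translation":[0,0,-8.0],"rot":[0,0,0]}
    - {"translation":[-3,0,-12.0],"rot":[0,0,0]}
    - {"translation":[-8,0,-14.0],"rot":[0,0,0]}
    - {"translation":[-12,0,-14.0],"rot":[0,0,0]}
    - {"translation":[-12,0,-14.0],"rot":[0,0,0]}
    - {"translation":[-12,0,-14.0],"rot":[0,0,0]}

```text
clock: 15.45
eef_pos: [447.8, -288.5, 419.6]
tcp_rot: [3.141, -0.0, 0.744]
contact_force: [-0.0, -0.2, 0.7]
opening: -0.003
```

```bash
python3 - <<'E'
from ap import *
apply(([-12,0,-14.],[0,0,0])); rep()
grab("wrist","w6"); grab("scene","s6"); grab("top","t6")
a=cv2.imread("pics/s6.png")[120:220,290:400]; b=cv2.imread("pics/w6.png")[0:200,190:390]
cv2.imwrite("pics/c6.png",np.hstack([cv2.resize(a,(400,364)),cv2.resize(b,(364,364))]))
E
```

```text
15.45 [ 447.83 -288.5   419.6 ] [ 3.1415e+00 -5.0000e-04  7.4420e-01] [-0.   -0.16  0.74] -0.003
theta 0.7474 r 81.21 yaw 0.7442 Ftan(ccw+) 0.11 Frad(in+) -0.11 cmd-meas [-0.24 -0.17 -0.12] Tz [-0.047 -0.028  0.029]
```

View pics/c6.png

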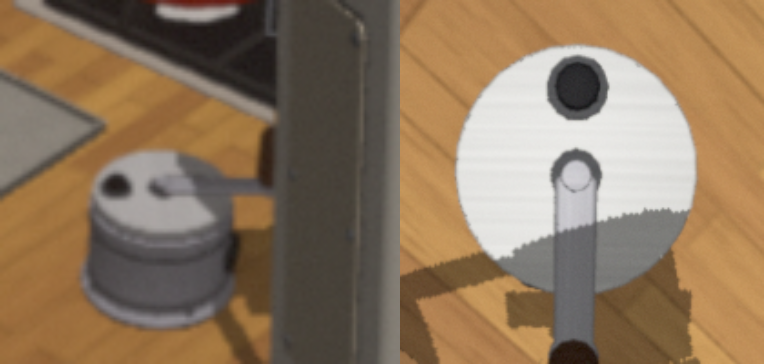

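View pics/t6.png

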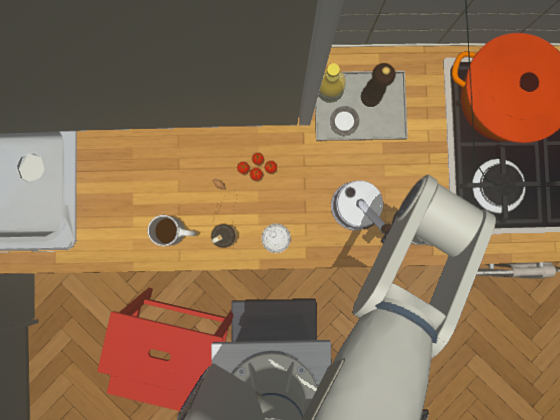

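The button is now nearly flush in its collar. The mug (165,231), jar (223,236) and tin (276,238) are where they were, and the gripper is clear.

```bash
python3 -c "
from h import *
print(ticket.sign_off())"
```

```text
the job is handed in; nothing more can be done
None
```

The crank is locked: I set it in the middle of its free play, pushed the lock button down to its stop and handed the job in at about 15.6 s.

- **Rocking:** I gripped the knob and turned it anticlockwise until it resisted with about 5.2 N, at 1.024 rad. I then turned it clockwise until it resisted with the same force, at 0.483 rad.
- **Middle:** I left the crank at 0.752 rad; the midpoint of the two ends is 0.753. As a separate check, the button's angle in the top camera was 0.738 rad, against 0.739 for the mean of its two end positions. The wrist camera suggested the crank might sit about 0.02 rad further clockwise, still well inside the 0.055 rad tolerance.
- **Lock:** The button took 1–2 N of push all the way down, then stopped with the fingertip at 107.3 mm (fully down is 107). Pressing further raised the force to about 10 N and moved it less than 0.1 mm. Afterwards it looks nearly flush in its collar.
- **Surroundings:** The mug, jar and tin are unmoved, and the gripper is clear of everything.

**Disagreements:** the wrist camera placed the mill about 4–5 mm away from where the other two cameras did. I relied on those two and on where the knob was gripped. While turning the crank, sideways forces of up to about 5 N towards or away from the axis showed a small error in my estimate of the axis position, and I eased them off as I went.

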